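Lock the trim saw's adjusting screw

TASK

Lock the adjusting screw on the stone saw without losing its setting (the few degrees of play in the spanner do no harm): put the blue-handled spanner on the screw's two flats, its handle lying on the blue support close beside the red pin, and let go of it. Then swing the brass locknut's lever clockwise (seen from above) until it jams, and nip it up firmly with about 20 N near the lever's end, never over 40 N, while the spanner braced on the pin keeps the screw from turning. Leave the spanner in place and do not disturb the pail, the stone or the jar.

Things in the scene. Friction and masses are not known exactly. Their poses are not given: they have to be found in the camera images.
- saw: small fixed grey trim saw on a board, 310 x 230 mm; origin on the table under the adjusting screw's axis. In its frame (mm): deck top z 80 (x -155 to 135, y -132 to 72); arched white blade guard at y -105, x -43 to 103, up to z 152; orange motor y -127 to -214, x 70; blue handle support 30 x 36, centre x -125, y -2, top z 124. A seated spanner's handle lies along -x
- pin: fixed upright red pin on the support, 14 mm in diameter; origin on its axis, 120 mm over the table, top at 154. It stands at x -125, y +22 mm in the saw's frame, on the side to which a spanner on the flats swings when the screw turns clockwise. A handle laid along the saw's x axis clears it by 3 mm
- flats (a point): on the upright axis of the steel adjusting screw, at the mid-height of a seated spanner (131 mm over the table). The screw's head is a block with two flats 32 mm apart (facing +-y), 38 mm long (x), from a round shoulder (52 mm wide, top at z 124) to its top at z 146. Its x starts along the saw's x within 2 degrees
- screw (a joint): angle of the adjusting screw in rad, grows clockwise from above; 0 is its setting, which must be kept. It turns stiffly (0.12 N m) and is dragged round by the locknut (which takes 0.25 N m to turn on it) unless it is held
- nut (a joint): angle of the locknut relative to the screw in rad, grows clockwise from above (tightening): starts slack between 0 and 0.6, jams at 1.6, where it stops hard. Turns against 0.25 N m of friction and stays where it is left
- lever: lever of the brass locknut; origin in the 14 x 14 mm bar, 72 mm from the screw's axis, 102 mm over the table (deck 15 mm below the bar); x points outward. It ends 103 mm from the axis in an 18 mm round black tip, and lies below the spanner's level. With nut and screw at 0 it points 57 degrees counter-clockwise (from above) of the saw's +x; it jams near 35 degrees clockwise of +x
- spanner: loose open-ended spanner, about 0.3 kg, lying flat; origin mid-grip, half-way up, near its centre of mass; x runs from handle to jaw. 182 mm long, 14 mm thick; blue handle 24 mm wide from x -88 to 34; steel jaw 63 mm wide, two prongs 14 mm wide and 44 long, 35 mm apart inside, open to +x and to top and bottom. Seated, it lies on the shoulder and the blue support
- spanner_jaw (a point): the spanner's jaw centre, 72 mm along +x from its origin, half-way up; seated, it lies at point flats (3 mm of play along the flats towards the jaw's root)
- rest: fixed wooden tool rest, 160 x 70 mm; two ridges across it, 30 mm high, carry the spanner; between them there is a 87 mm long gap 24 mm deep under the grip. Left or right of the saw
- pail: loose white plastic pail, 136 mm in diameter, 110 mm high, bystander; origin under its centre
- stone: loose rough stone, 75 x 54 x 38 mm, bystander; origin under its centre
- jar: loose amber jar with a blue cap, 64 mm in diameter, 95 mm high, bystander; origin under its centre
Mind the look-alikes: they are no part of the job. What is meant by the spanner is not purple, and is the smaller of those in its own colour.

How it is judged:
By the outcome, as a careful person would: the job done as asked, in the order asked, and still so for the second after the job is handed in, with the robot touching nothing.
It also fails if it takes over 61 s, if anything falls off the work surface, if the arm or the gripper's body presses on something with over 40 N, if the wrist force passes 120 N, or if a joint passes its speed limit or range.

ROBOT

A 7-joint arm with a two-finger parallel gripper is mounted at the origin on the work surface. World frame = base frame: x ahead of the robot, y to its left, z up, the work surface at z = 0. Lengths are in m, angles in rad, forces in N, time in s.
With the tool pointing down it reaches from about 0.4 to 0.875 m from the base axis. Payload 19.3 kg.
Tool frame: the origin (TCP) lies where the fingers leave the gripper's body, on its centre line; the fingertips stand bot.tip_reach ahead of it and the grasp point (between the pads) lies 54 mm ahead of it (bot.tip_reach is the distance from the TCP to the fingertips, in m); z points along the fingers, y is the line along which they close (so a half turn about z gives the same grasp; the last joint's range is limited). The gripper opens to 85 mm and grips with 20 to 120 N. Pads are 22 mm wide; open, the fingers measure 114 mm over their backs; the gripper's body (76 mm by 85 mm) begins 54 mm behind the grasp point. The pads swing forward as they close: fully open they stand 13 mm farther back than shut.
Start: joints at [1.143, 0.521, -0.036, 1.599, 0.021, 1.021, -0.113], TCP at [0.219, -0.585, 0.304] pointing down, gripper open.
Joint ranges: [-2.91, 2.91], [-0.3, 2.13], [-1.5, 1.42], [0.17, 2.43], [-1.26, 4.41], [0.16, 1.93], [-2.52, 2.52]. Speed limits (rad/s): [1.89, 1.89, 2.39, 2.39, 3.01, 3.01, 3.01].

INTERFACE

Orientations are given as [roll, pitch, yaw] about the fixed x, y, z axes, in that order (R = Rz(yaw) Ry(pitch) Rx(roll)).
In Python, from workcell import bot gives the robot as it stands. The module is installed in compiled form; this text tells all that it offers.
- The arm moves only by the shell command python3 -m jog 'ROWS' [FORCE]. ROWS is JSON, a list that holds one entry, the list of rows, each a list of 7 numbers: the shift along the tool's x, y, z in mm, then the turn, a rotation vector about the tool's x, y, z in rad, then the opening, from 0 (shut) to 1 (fully open). In form: [[[tx, ty, tz, wx, wy, wz, fingers], ...]]. A call has 1 to 5 rows; each row shifts and turns the commanded pose from where the row before left it, along the tool's axes as they then stand; what a row does not reach is not made up. A row lasts 1/10 s, in which the tool goes at most 50 mm and 8.59 degrees, less where a joint would pass 70% of its speed; a pose out of reach is approached as far as the arm can. A call is refused whole if a number of a shift passes 50 or a number of a turn 0.15, either way. A call with a gripper value outside its range is refused whole. The fingers move at their own pace and stop on an object; FORCE is the grip in N (left out, the last holds). Time passes only in rows, so rows that do not move let the fingers close. It gives the time, the measured TCP pose, the force, the opening and the grip force at its end, in the units of the state.
- bot.observe(): the state, without advancing time (a new reading comes with each control period).
- bot.grab_frame(name): name is "side" or "top" or "wrist"; returns a dict with "img" (400x640x3 uint8, red, green, blue), "intrinsics" (3x3 intrinsics, pixels), "R" (3x3) and "t" (3): a world point X has camera coordinates R X + t; the wrist camera has in their place "tool_from_camera" (4x4, takes a point from camera to tool coordinates, whose origin is the TCP and whose axes are the flange's). Camera axes: x right, y down, z forward; pixel columns grow to the right and rows downward; lengths in m; the calibration is good to about 2 mm. A picture is of the moment at which its call begins: read the wrist's pose just before it. There is no depth.
- bot.job_done(): hands the job in; it is judged then, once.
Trained networks look in a picture, given as the dict that the camera call returned (one of the last four; its "shot" number tells which), for a name from the list of things; names that differ only in an ending like _2 or _b are one class to them, and where a whole thing is asked for, a point or a joint stands for the part that bears it (a point fixed in the world has none). Each returns a list of dicts, best first, with "conf" (0 to 1); they miss things now and then, are a little off and sometimes report something else, mostly with a low value. They report only what shows in the picture. A call takes as long as a camera call. They do not tell look-alikes from the thing itself.
- bot.trace(query, picture): "region" (400x640 bool, what is visible of it).
- bot.spot_point(query, picture): "xyz" ([x, y, z] in m, in world coordinates, good to about 4 mm: a listed point, or the origin of a listed thing).
The state is a dict: "clock": time; "qpos": joint angles; "qd": joint speeds; "joint_efforts": joint torques, N m; "position": TCP position; "tool_rot": TCP orientation; "force": force on the tool from outside, world axes, zero at the start; "moment": the same for the moment, N m; "grip_width": finger opening in m; "finger_force": force on a finger pad.
Only numpy, scipy, OpenCV 4.12 (cv2) and the standard library are available. Lean on these libraries where they do the work, as an engineer would, in place of code of your own. Each camera call takes 0.05 s, during which the arm holds its last target. There are 200 camera calls.

## Working session

There is one attempt and no reset: what is moved stays moved. The work goes in short steps, Python scripts to look and compute and a shell command to move; the robot and the scene stay as the last step left them, time stands still between calls to the robot, and variables do not carry over. Pictures are saved under pics/ and viewed, at most 13 in all, crops included, and the job is handed in when it is done.

```bash
mkdir -p pics; cat > h.py <<'E'
import numpy as np, cv2
from workcell import bot
def save(f,n,crop=None,s=1):
    im=f["img"][:,:,::-1]
    if crop: im=im[crop[1]:crop[3],crop[0]:crop[2]]
    cv2.imwrite("pics/"+n,cv2.resize(im,None,fx=s,fy=s,interpolation=cv2.INTER_CUBIC))
def proj(f,X):
    c=f["R"]@np.array(X)+f["t"]; p=f["intrinsics"]@c; return p[:2]/p[2]
def back(f,uv,z):
    d=f["R"].T@np.linalg.inv(f["intrinsics"])@np.array([uv[0],uv[1],1.]); o=-f["R"].T@f["t"]
    return o+d*(z-o[2])/d[2]
def wristcam(f,s):
    from scipy.spatial.transform import Rotation as Ro
    T=np.eye(4); r=np.array(s["tool_rot"]); T[:3,:3]=r if r.shape==(3,3) else Ro.from_euler("xyz",r).as_matrix(); T[:3,3]=s["position"]
    M=np.linalg.inv(T@f["tool_from_camera"]); f["R"]=M[:3,:3]; f["t"]=M[:3,3]; return f
E
python3 - <<'E'
from h import *
s=bot.observe(); print({k:np.round(v,3).tolist() for k,v in s.items()}, bot.tip_reach)
a=bot.grab_frame("top"); b=bot.grab_frame("side")
cv2.imwrite("pics/a.png",np.vstack([a["img"],b["img"]])[:,:,::-1][:, :].copy()) if 0 else None
save(a,"top.png",s=1.25); save(b,"side.png",s=1.25)
for q in ["saw","pin","flats","lever","spanner","spanner_jaw","rest","pail","stone","jar"]:
    for n,f in (("t",a),("s",b)):
        print(q,n,[(np.round(d["xyz"],3).tolist(),round(d["conf"],2)) for d in bot.spot_point(q,f)])
E
```

```text
{'clock': 0.0, 'qpos': [1.143, 0.522, -0.036, 1.6, 0.021, 1.021, -0.113], 'qd': [-0.0, 0.0, -0.001, 0.001, 0.001, -0.0, 0.001], 'joint_efforts': [0.0, -92.711, 1.98, -36.994, 0.018, 0.008, -0.0], 'position': [0.219, -0.585, 0.303], 'tool_rot': [-3.14, 0.0, 0.358], 'force': [0.773, 0.485, -0.427], 'moment': [-0.019, 0.03, -0.051], 'finger_force': 0.0, 'grip_width': 0.085} 0.0726
saw t [([0.565, 0.015, -0.002], 0.85)]
saw s [([0.564, 0.018, 0.0], 0.73)]
pin t [([0.623, 0.065, 0.104], 0.62), ([0.445, 0.058, 0.121], 0.48)]
pin s [([0.446, 0.055, 0.119], 0.59)]
flats t [([0.567, 0.018, 0.132], 0.75)]
flats s [([0.559, 0.017, 0.131], 0.75), ([0.72, 0.304, 0.005], 0.65)]
lever t [([0.619, 0.067, 0.104], 0.66)]
lever s [([0.618, 0.067, 0.104], 0.49)]
spanner t [([0.49, 0.344, 0.035], 0.94), ([0.428, 0.542, 0.009], 0.87), ([0.217, 0.378, 0.012], 0.81), ([0.57, 0.018, 0.134], 0.44)]
spanner s [([0.431, 0.543, 0.007], 0.82), ([0.491, 0.341, 0.037], 0.75), ([0.215, 0.381, 0.008], 0.7)]
spanner_jaw t [([0.557, 0.363, 0.035], 0.92), ([0.224, 0.274, 0.007], 0.74), ([0.49, 0.581, 0.009], 0.65)]
spanner_jaw s [([0.561, 0.362, 0.034], 0.93), ([0.228, 0.277, 0.011], 0.88), ([0.49, 0.583, 0.01], 0.64)]
rest t [([0.488, 0.351, -0.001], 0.72)]
rest s [([0.487, 0.355, 0.005], 0.65)]
pail t [([0.524, -0.355, 0.005], 0.88)]
pail s [([0.524, -0.353, -0.003], 0.78), ([0.693, -0.326, -0.001], 0.23)]
stone t [([0.706, -0.317, 0.001], 0.92)]
stone s [([0.698, -0.322, 0.001], 0.62)]
jar t [([0.714, 0.306, 0.004], 0.56)]
jar s [([0.724, 0.307, 0.004], 0.57)]
```

View pics/top.png

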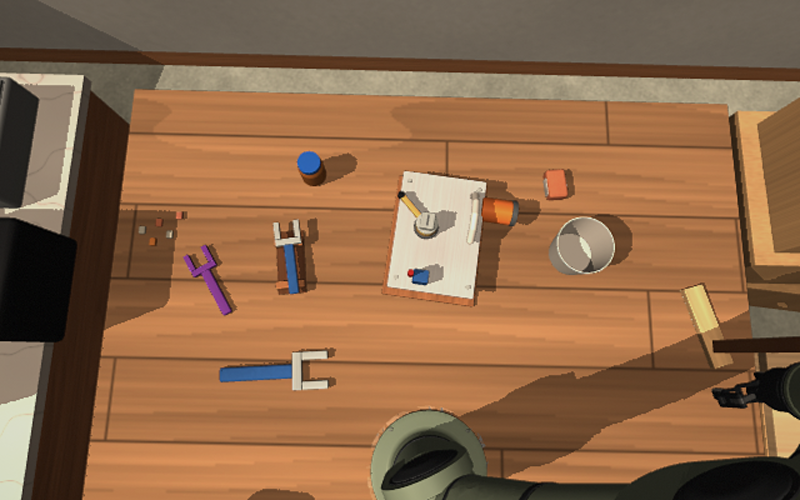

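View pics/side.png

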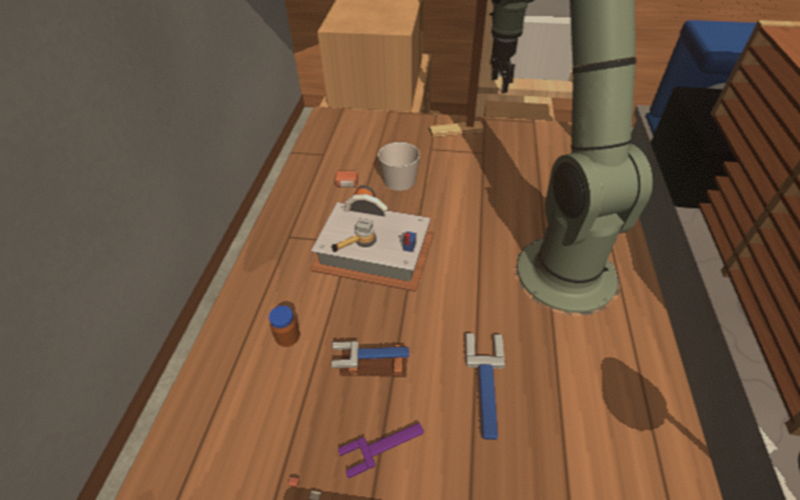

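The top view (at 1.25x) shows three spanner candidates: the blue one on the wooden rest at (290,258), a larger blue one on the table at (275,370), and a purple one at (210,280). I choose the one on the rest: its jaw offset measures 71 mm against about 103 mm for the larger one. The lever's yellow bar is at (410,205), the red pin at (410,272), the jar at (311,168), and the pail at (583,245).

```bash
python3 - <<'E'
from h import *
a=bot.grab_frame("top"); save(a,"crop.png",(200,160,360,250),4)
d=bot.trace("spanner",a)
for r in d[:3]:
    m=r["region"].astype(np.uint8); hsv=cv2.cvtColor(a["img"],cv2.COLOR_RGB2HSV)
    b=(m>0)&(hsv[...,0]>100)&(hsv[...,0]<125)&(hsv[...,1]>120)
    ys,xs=np.nonzero(b)
    if len(xs)<20: continue
    P=np.array([back(a,(x,y),0.044)[:2] for x,y in zip(xs,ys)]); c,sz,an=cv2.minAreaRect(P.astype(np.float32)*1000)
    v=np.linalg.eigh(np.cov(P.T))[1][:,1]; print("blue",r["conf"],c,sz,an,np.degrees(np.arctan2(v[1],v[0])))
r=bot.trace("saw",a)[0]; ys,xs=np.nonzero(r["region"])
hsv=cv2.cvtColor(a["img"],cv2.COLOR_RGB2HSV)
w=(r["region"])&(hsv[...,1]<60)&(hsv[...,2]>150)
w=cv2.morphologyEx(w.astype(np.uint8),cv2.MORPH_OPEN,np.ones((3,3)))
ys,xs=np.nonzero(w);P=np.array([back(a,(x,y),0.080)[:2] for x,y in zip(xs,ys)])*1000
print("deck",cv2.minAreaRect(P.astype(np.float32)))
E
python3 -m jog '[[[45,20,-5,0,0,0,1],[45,20,0,0,0,0,1],[45,20,0,0,0,0,1],[30,-35,0,0,0,0,1],[20,-45,0,0,0,0,1]]]'
```

```text
blue 0.93 (214.31951904296875, 408.4393005371094) (30.62931251525879, 163.07061767578125) 4.602039813995361 94.7385003812319
blue 0.65 (462.45751953125, 340.4609375) (119.7858657836914, 21.758981704711914) 10.244997024536133 -169.5799335479258
deck ((552.004150390625, -11.224456787109375), (202.38735961914062, 288.30572509765625), 83.27114868164062)
clock: 1.75
position: [0.3876, -0.5005, 0.3072]
tool_rot: [-3.14, -0.0, 0.36]
force: [1.2, 0.3, 0.4]
grip_width: 0.0856
finger_force: 0.0
```

View pics/crop.png

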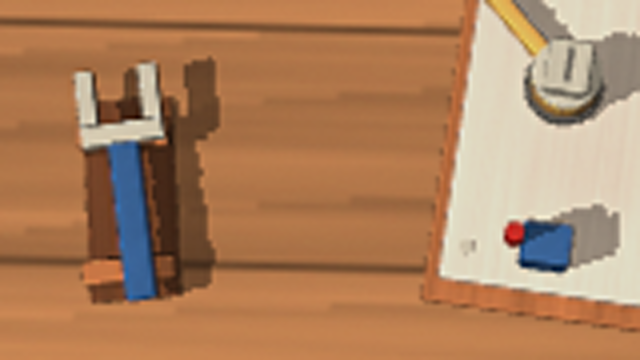

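The crop shows the blue spanner on the rest, with the jaw at (120,100) opening towards +x and the handle at (133,220). It is slim and short and matches the description, so the choice stands.

```bash
python3 -m jog '[[[38,-32,0,0,0,0,1],[38,-32,0,0,0,0,1],[36,-34,0,0,0,0,1],[34,-36,0,0,0,0,1],[30,-38,0,0,0,0,1]]]'|sed -n 1,3p
python3 -m jog '[[[18,-46,0,0,0,0,1],[18,-46,0,0,0,0,1],[18,-46,0,0,0,0,1],[18,-46,0,0,0,0,1],[18,-46,0,0,0,0,1]]]'|sed -n 1,3p
python3 -c "
from h import *;s=bot.observe();print(np.round(s['qpos'],3))"
```

```text
clock: 2.25
position: [0.4906, -0.2771, 0.309]
tool_rot: [3.141, -0.0, 0.358]
clock: 2.75
position: [0.4932, -0.0303, 0.3092]
tool_rot: [3.141, -0.001, 0.358]
[ 0.105  0.313 -0.204  1.924  0.079  0.912 -1.351]
```

```bash
python3 -m jog '[[[18,-46,0,0,0,0.03,1],[17,-46,0,0,0,0.03,1],[16,-46,0,0,0,0.03,1],[15,-46,0,0,0,0.03,1],[14,-47,0,0,0,0.03,1]]]'|sed -n 1,3p
python3 -m jog '[[[12,-47,0,0,0,0.03,1],[10,-45,10,0,0,0,1],[0,-20,25,0,0,0,1],[0,0,25,0,0,0,1],[0,0,0,0,0,0,1]]]'|sed -n 1,3p
python3 - <<'E'
from h import *
s=bot.observe();print(np.round(s['qpos'],3))
f=wristcam(bot.grab_frame("wrist"),s); save(f,"w1.png")
for q in ["spanner","spanner_jaw"]: print(q,[(np.round(d["xyz"],4).tolist(),round(d["conf"],2)) for d in bot.spot_point(q,f)])
hsv=cv2.cvtColor(f["img"],cv2.COLOR_RGB2HSV)
for r in bot.trace("spanner",f)[:2]:
    b=(r["region"]&(hsv[...,0]>100)&(hsv[...,0]<125)&(hsv[...,1]>120)).astype(np.uint8)
    b=cv2.morphologyEx(b,cv2.MORPH_OPEN,np.ones((3,3)));ys,xs=np.nonzero(b)
    P=np.array([back(f,(x,y),0.044)[:2] for x,y in zip(xs,ys)])*1000
    print(cv2.minAreaRect(P.astype(np.float32)))
E
```

```text
clock: 3.25
position: [0.502, 0.2141, 0.3091]
tool_rot: [3.142, -0.0, 0.206]
clock: 3.75
position: [0.5013, 0.3262, 0.246]
tool_rot: [3.14, 0.004, 0.179]
[-0.501  0.555 -0.25   1.717  0.167  0.896 -2.213]
spanner [([0.2172, 0.3744, 0.014], 0.96), ([0.4291, 0.5441, 0.0091], 0.76), ([0.4897, 0.3487, 0.0415], 0.62)]
spanner_jaw [([0.4948, 0.5815, 0.0094], 0.62)]
((464.8507080078125, 340.95831298828125), (118.03510284423828, 22.611112594604492), 10.022614479064941)
((255.97012329101562, 413.6358642578125), (17.809831619262695, 127.6180419921875), 17.14219093322754)
```

View pics/w1.png

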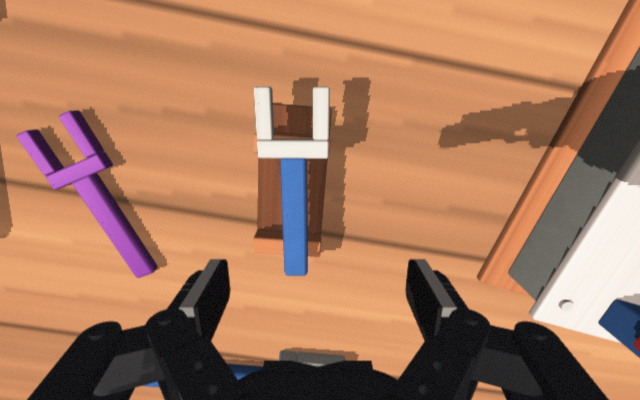

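The wrist view shows the blue spanner on the rest (handle from (293,165) to (296,270), jaw at (292,120)), with the gap clear on both sides of the grip. I go down from here.

```bash
python3 -m jog '[[[-6,-21,30,0,0,0,1],[0,0,40,0,0,0,1],[0,0,40,0,0,0,1],[0,0,30,0,0,0,1],[0,0,13,0,0,0,1]]]'|sed -n 1,4p
python3 -m jog '[[[0,0,0,0,0,0,1],[0,0,0,0,0,0,0.3],[0,0,0,0,0,0,0],[0,0,0,0,0,0,0],[0,0,0,0,0,0,0]]]' 60
```

```text
clock: 4.45
position: [0.4929, 0.3453, 0.0946]
tool_rot: [3.141, 0.001, 0.177]
force: [-0.6, -0.3, 0.9]
clock: 4.95
position: [0.4933, 0.3462, 0.0968]
tool_rot: [-3.141, -0.001, 0.178]
force: [-0.9, -0.2, -0.2]
grip_width: 0.0284
finger_force: 0.0
```

```bash
python3 -m jog '[[[0,0,4,0,0,0,0.25],[0,0,0,0,0,0,0],[0,0,0,0,0,0,0],[0,0,0,0,0,0,0],[0,0,0,0,0,0,0]]]' 80
```

```text
clock: 5.45
position: [0.4941, 0.3465, 0.0944]
tool_rot: [-3.141, -0.003, 0.178]
force: [-5.9, -7.1, 38.4]
grip_width: 0.0224
finger_force: 76.7
```

```bash
python3 -m jog '[[[0,0,-8,0,0,0,0],[0,0,-20,0,0,0,0],[0,0,-40,0,0,0,0],[0,0,-45,0,0,0,0],[0,0,-45,0,0,0,0]]]'
python3 -m jog '[[[0,5,0,0,0,0.04,0],[0,30,0,0,0,0.04,0],[0,40,0,0,0,0.04,0],[0,40,0,0,0,0.04,0],[0,30,0,0,0,0.04,0]]]'
```

```text
clock: 5.95
position: [0.4926, 0.3456, 0.2514]
tool_rot: [3.141, 0.001, 0.178]
force: [0.6, 0.9, -3.7]
grip_width: 0.0224
finger_force: 79.1
clock: 6.45
position: [0.5045, 0.1988, 0.2493]
tool_rot: [3.14, 0.001, -0.026]
force: [0.4, 0.2, -4.0]
grip_width: 0.0226
finger_force: 79.3
```

```bash
python3 -m jog '[[[0,40,0,0,0,0.03,0],[0,45,0,0,0,0.03,0],[0,40,0,0,0,0.03,0],[0,30,0,0,0,0,0],[0,17,0,0,0,0,0]]]'|sed -n 1,3p
python3 -m jog '[[[0,0,0,0,0,0,0],[0,0,0,0,0,0,0]]]'
cat > m.py <<'E'
from h import *
import sys
s=bot.observe();print(np.round(s['position'],4),np.round(s["tool_rot"],4))
f=wristcam(bot.grab_frame("wrist"),s); save(f,sys.argv[1])
t=bot.grab_frame("top")
for n,g in (("w",f),("t",t)):
  for q in ["flats","spanner_jaw","spanner","pin","saw","lever"]: print(n,q,[(np.round(d["xyz"],4).tolist(),round(d["conf"],2)) for d in bot.spot_point(q,g)[:3]])
E
python3 m.py w2.png
```

```text
clock: 6.95
position: [0.4921, 0.0272, 0.2494]
tool_rot: [3.141, 0.001, -0.116]
clock: 7.15
position: [0.4928, 0.0301, 0.2496]
tool_rot: [-3.141, 0.0, -0.113]
force: [0.6, 0.1, -3.3]
grip_width: 0.0221
finger_force: 79.3
[0.4928 0.0301 0.2496] [-3.1415e+00  5.0000e-04 -1.1310e-01]
w flats []
w spanner_jaw []
w spanner [([0.4831, 0.0261, 0.1906], 0.78)]
w pin []
w saw [([0.5652, 0.0212, 0.0022], 0.65)]
w lever [([0.6232, 0.0652, 0.101], 0.81)]
t flats []
t spanner_jaw [([0.2219, 0.2756, 0.0076], 0.94), ([0.4924, 0.5794, 0.0084], 0.91)]
t spanner [([0.4321, 0.5457, 0.0075], 0.96), ([0.4873, 0.0292, 0.1882], 0.59), ([0.219, 0.3801, 0.0118], 0.55)]
t pin [([0.4453, 0.057, 0.1232], 0.51)]
t saw [([0.4864, 0.3489, -0.0003], 0.72)]
t lever []
```

View pics/w2.png

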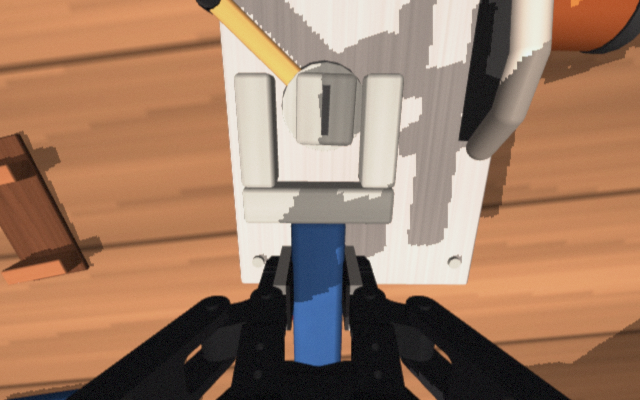

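The wrist view shows the jaw's prongs at (256,130) and (382,130), straddling the screw head at (326,108). The lever is at (250,40), with its black tip at (208,2). I take a zoomed crop for subpixel edges.

```bash
python3 - <<'E'
import cv2
im=cv2.imread("pics/w2.png")[50:240,220:420]
cv2.imwrite("pics/w2c.png",cv2.resize(im,None,fx=3,fy=3,interpolation=cv2.INTER_CUBIC))
E
```

```text
(no output)
```

View pics/w2c.png

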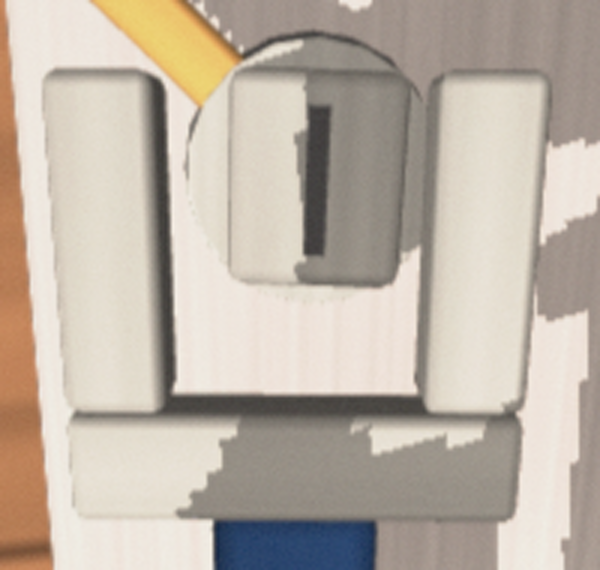

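```bash
cat > c.py <<'E'
from h import *
from scipy.spatial.transform import Rotation as Ro
s=bot.observe(); f=wristcam(bot.grab_frame("wrist"),s)
def B(p,z): return back(f,(p[0]/3+220,p[1]/3+50),z)[:2]*1000
p=s["position"]; yaw=s["tool_rot"][2]; print(p,yaw)
for zt in (0.197,0.199,0.201):
    c=[B(q,zt) for q in [(43,70),(551,71),(72,412),(522,411)]]
    i=[B(q,zt) for q in [(157,72),(438,72),(168,410),(424,410)]]
    m=np.mean(c,0); ax=(c[0]+c[1]-c[2]-c[3])/2
    print(zt,"width",np.linalg.norm(c[0]-c[1]),np.linalg.norm(c[2]-c[3]),"len",np.linalg.norm(ax),"ctr",m,np.mean(i,0),"yaw",np.degrees(np.arctan2(ax[1],ax[0])), np.degrees(np.arctan2(*((i[0]+i[1]-i[2]-i[3])[::-1]))))
h=[B(q,.146) for q in [(229,71),(407,71),(229,283),(400,286)]]
ax=(h[0]+h[1]-h[2]-h[3])/2
print("head",np.mean(h,0),"w",np.linalg.norm(h[0]-h[1]),np.linalg.norm(h[2]-h[3]),"l",np.linalg.norm(ax),np.degrees(np.arctan2(ax[1],ax[0])))
E
python3 c.py
```

```text
[0.49294167 0.03011078 0.24989054] -0.1122705265803352
0.197 width 62.467595650112415 62.15135512738602 len 43.789193750403406 ctr [560.1035511   21.50690598] [560.13069787  21.54803905] yaw -6.364356340384738 -6.613605014701817
0.199 width 61.45542444884889 61.14430801560351 len 43.0796713111381 ctr [560.35474549  21.49085684] [560.38145239  21.53132342] yaw -6.364356340384738 -6.61360501470182
0.201 width 60.443253247585346 60.137260903821016 len 42.3701488718728 ctr [560.60593988  21.47480769] [560.63220692  21.51460779] yaw -6.3643563403847345 -6.613605014701829
head [565.56962779  17.12184307] w 30.93829174257028 31.922453509314014 l 37.0530717339206 -6.931250644514886
```

```bash
python3 -m jog '[[[3,2,0,0,0,0.004,0],[3,1.7,0,0,0,0.004,0],[0,0,14,0,0,0,0],[0,0,14,0,0,0,0],[0,0,0,0,0,0,0]]]'
python3 -m jog '[[[0,0,0,0,0,0,0]]]' | sed -n 2,4p
python3 - <<'E'
from h import *
s=bot.observe();print(np.round(s['position'],4),np.round(s["tool_rot"],4))
f=wristcam(bot.grab_frame("wrist"),s); save(f,"w3.png",(220,50,420,240),3)
E
```

```text
clock: 8.4
position: [0.498, 0.0255, 0.2206]
tool_rot: [3.141, 0.002, -0.121]
force: [0.7, 0.0, -3.7]
grip_width: 0.0226
finger_force: 79.2
position: [0.4986, 0.0257, 0.2221]
tool_rot: [3.142, 0.0, -0.121]
force: [-0.6, 0.2, -3.6]
[0.4986 0.0257 0.2221] [ 3.1415e+00  3.0000e-04 -1.2050e-01]
```

View pics/w3.png

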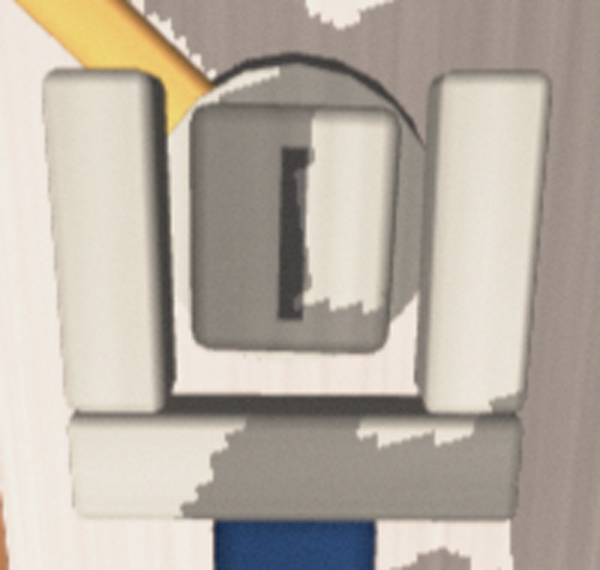

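The zoomed crop shows the head, with corners at about (190,106) and (399,108) in front and (193,348) and (387,353) behind, sitting between the prongs.

```bash
python3 - <<'E'
from h import *
s=bot.observe(); f=wristcam(bot.grab_frame("wrist"),s)
def B(p,z): return back(f,(p[0]/3+220,p[1]/3+50),z)[:2]*1000
def ang(v): return np.degrees(np.arctan2(v[1],v[0]))
R=lambda v:np.array([[np.cos(v),np.sin(v)],[-np.sin(v),np.cos(v)]])
print(s["position"],s["tool_rot"])
c=[B(q,.1683) for q in [(43,70),(551,71),(72,412),(522,411)]]
h=[B(q,.146) for q in [(190,105),(400,106),(192,350),(388,354)]]
a=lambda c:c[0]+c[1]-c[2]-c[3]
for n,k in (("jaw",c),("head",h)): print(n,np.mean(k,0),"w",np.linalg.norm(k[0]-k[1]),np.linalg.norm(k[2]-k[3]),"l",np.linalg.norm(a(k))/2,ang(a(k)),"perp",ang(k[0]-k[1])-90,ang(k[2]-k[3])-90)
d=np.mean(h,0)-np.mean(c,0); print("in tool xy (x, y=-left)",R(s["tool_rot"][2])@d*np.array([1,-1]))
E
```

```text
[0.49878479 0.02571906 0.2223873 ] [-3.14145787e+00 -3.76445571e-04 -1.20474825e-01]
jaw [565.74638416  16.57957713] w 63.090095037974756 62.76222893652694 l 44.220500491200745 -6.834493788154609 perp -7.015245554500325 -6.796964457169821
head [565.61459715  17.18243841] w 31.095809578585374 31.555362312287983 l 37.31940776064913 -8.0825039016502 perp -7.168746525042025 -8.121311833515165
in tool xy (x, y=-left) [-0.20328582 -0.58265291]
```

```bash
python3 -m jog '[[[1,-1,0,0,0,0.008,0],[0,0,5,0,0,0,0],[0,0,5,0,0,0,0],[0,0,5,0,0,0,0],[0,0,0,0,0,0,0]]]'|sed -n 1,4p
python3 -m jog '[[[0,0,3,0,0,0,0],[0,0,3,0,0,0,0],[0,0,0,0,0,0,0]]]'|sed -n 1,4p
```

```text
clock: 9.1
position: [0.4992, 0.0266, 0.2061]
tool_rot: [3.141, 0.001, -0.128]
force: [-0.4, 0.5, -4.6]
clock: 9.4
position: [0.4994, 0.0266, 0.2005]
tool_rot: [3.141, 0.001, -0.128]
force: [0.1, 0.2, -3.8]
```

```bash
python3 -m jog '[[[0,0,3,0,0,0,0],[0,0,3,0,0,0,0],[0,0,0,0,0,0,0]]]'|sed -n 1,4p
python3 -m jog '[[[0,0,2,0,0,0,0],[0,0,1,0,0,0,0],[0,0,0,0,0,0,0]]]'|sed -n 1,4p
```

```text
clock: 9.7
position: [0.4994, 0.0266, 0.1945]
tool_rot: [3.141, 0.001, -0.128]
force: [-0.4, -0.9, -3.2]
clock: 10.0
position: [0.4995, 0.0266, 0.1918]
tool_rot: [3.142, 0.0, -0.128]
force: [0.7, 0.9, -3.0]
```

```bash
python3 -m jog '[[[0,0,1,0,0,0,0],[0,0,1,0,0,0,0],[0,0,0,0,0,0,0]]]'|sed -n 1,4p
python3 -m jog '[[[0,0,1,0,0,0,0],[0,0,0,0,0,0,0]]]'|sed -n 1,4p
```

```text
clock: 10.3
position: [0.4995, 0.0266, 0.1898]
tool_rot: [3.142, 0.0, -0.128]
force: [-0.4, -0.3, -4.3]
clock: 10.5
position: [0.4996, 0.0266, 0.1889]
tool_rot: [-3.142, -0.0, -0.128]
force: [-0.1, -0.2, -2.2]
```

```bash
python3 -m jog '[[[0,0,0.7,0,0,0,0],[0,0,0,0,0,0,0]]]'|sed -n 1,4p
python3 -m jog '[[[0,0,0.7,0,0,0,0],[0,0,0,0,0,0,0]]]'|sed -n 1,4p
```

```text
clock: 10.7
position: [0.4996, 0.0266, 0.1886]
tool_rot: [-3.142, -0.0, -0.128]
force: [-3.8, -1.1, 7.4]
clock: 10.9
position: [0.4996, 0.0266, 0.1885]
tool_rot: [-3.142, -0.001, -0.128]
force: [-8.5, -1.3, 23.4]
```

```bash
python3 -m jog '[[[0,0,-1,0,0,0,0],[0,0,0,0,0,0,0.5],[0,0,0,0,0,0,0.6],[0,0,0,0,0,0,0.6],[0,0,-5,0,0,0,0.6]]]'
python3 -m jog '[[[0,0,-20,0,0,0,0.6],[0,0,-40,0,0,0,0.6],[0,0,-30,0,0,0,0.6],[0,0,0,0,0,0,0.6]]]'|sed -n 1,4p
python3 - <<'E'
from h import *
s=bot.observe();print(np.round(s['position'],4),np.round(s["tool_rot"],4))
f=wristcam(bot.grab_frame("wrist"),s); save(f,"w4.png")
for q in ["flats","spanner_jaw","spanner","pin","lever"]: print(q,[(np.round(d["xyz"],4).tolist(),round(d["conf"],2)) for d in bot.spot_point(q,f)[:3]])
E
```

```text
clock: 11.4
position: [0.4994, 0.0266, 0.1932]
tool_rot: [3.141, 0.001, -0.128]
force: [-0.0, -0.4, -0.1]
grip_width: 0.0513
finger_force: 0.0
clock: 11.8
position: [0.5009, 0.0268, 0.2874]
tool_rot: [-3.14, -0.006, -0.128]
force: [0.4, 1.3, -0.7]
[0.5009 0.0268 0.2874] [-3.1402 -0.0057 -0.1285]
flats [([0.5602, 0.0169, 0.1344], 0.59)]
spanner_jaw [([0.224, 0.2809, 0.0075], 0.81)]
spanner [([0.4935, 0.0266, 0.1287], 0.73)]
pin [([0.4431, 0.0557, 0.1196], 0.75)]
lever []
```

View pics/w4.png

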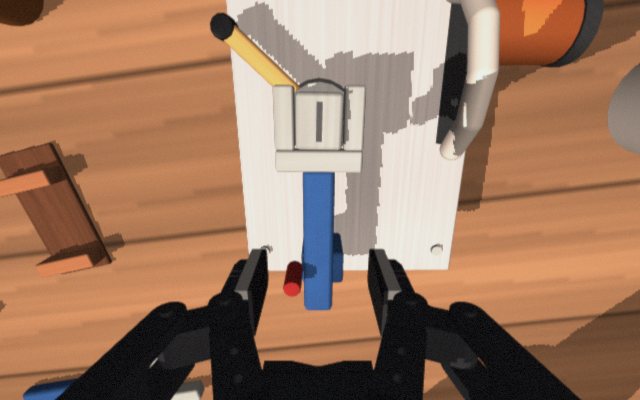

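The wrist view shows the spanner seated: its jaw is around the head at (319,120), and the handle at (318,240) lies on the blue support, right beside the red pin at (293,278). The lever's black tip is at (223,26).

```bash
cat > lev.py <<'E'
from h import *
s=bot.observe(); f=wristcam(bot.grab_frame("wrist"),s)
o=np.array([565.5,17.2])
p=back(f,(223,26),.109)[:2]*1000; d=p-o; th=np.arctan2(d[1],d[0]); print("tip",p,np.linalg.norm(d),"world deg",np.degrees(th))
er=np.array([np.cos(th),np.sin(th)]); et=np.array([-er[1],er[0]])
for t in (50,40,20): print(t,o+92*er+t*et,"yaw",th+np.pi/2)
print(s["position"],s["tool_rot"],np.round(s["qpos"],2))
E
python3 lev.py
```

```text
tip [632.89718274  75.13509961] 88.87550848118387 world deg 40.68258927005042
50 [602.67318627 115.0884785 ] yaw 2.2808414577937928
40 [609.19186623 107.50515392] yaw 2.2808414577937928
20 [622.22922615  92.33850478] yaw 2.2808414577937928
[0.49924432 0.02660045 0.28267457] [ 3.14122279e+00  1.56781655e-03 -1.28126677e-01] [-0.05  0.36 -0.16  1.94  0.07  0.85 -1.94]
```

```bash
python3 -m jog '[[[32,-33,0,0,0,0,0],[32,-33,0,0,0,0,0],[31,-32,0,0,0,0,0],[0,0,0,0,0,-0.14,0],[0,0,0,0,0,-0.14,0]]]'|sed -n 1,3p
for i in 1; do python3 -m jog '[[[0,0,0,0,0,-0.15,0],[0,0,0,0,0,-0.15,0],[0,0,0,0,0,-0.15,0],[0,0,0,0,0,-0.15,0],[0,0,0,0,0,-0.15,0]]]'|sed -n 1,3p; done
python3 -m jog '[[[0,0,0,0,0,-0.15,0],[0,0,0,0,0,-0.15,0],[0,0,0,0,0,-0.15,0],[0,0,0,0,0,-0.15,0],[0,0,0,0,0,-0.15,0]]]'|sed -n 1,3p
python3 -m jog '[[[0,0,0,0,0,-0.15,0],[0,0,0,0,0,-0.15,0],[0,0,0,0,0,-0.15,0],[0,0,0,0,0,-0.15,0],[0,0,0,0,0,0,0]]]'
python3 -c "
from h import *
print(np.round(bot.observe()['qpos'],2))"
```

```text
clock: 12.65
position: [0.6065, 0.1129, 0.282]
tool_rot: [-3.141, 0.002, 0.159]
clock: 13.15
position: [0.6062, 0.1116, 0.2827]
tool_rot: [-3.141, 0.001, 0.908]
clock: 13.65
position: [0.6062, 0.1116, 0.2827]
tool_rot: [-3.14, -0.0, 1.658]
clock: 14.15
position: [0.6062, 0.1114, 0.2826]
tool_rot: [-3.141, -0.001, 2.254]
force: [0.7, -0.7, 0.1]
grip_width: -0.0001
finger_force: 0.0
[ 0.2   0.62 -0.73  1.62  0.45  1.08  0.03]
```

```bash
python3 -m jog '[[[0,0,40,0,0,0,0],[0,0,40,0,0,0,0],[0,0,25,0,0,0,0],[0,0,8,0,0,0,0],[0,0,0,0,0,0,0]]]'|sed -n 1,4p
python3 -m jog '[[[-10,0,0,0,0,0,0],[-8,0,0,0,0,0,0],[-4,0,0,0,0,0,0],[0,0,0,0,0,0,0]]]'|sed -n 1,4p
python3 - <<'E'
from h import *
s=bot.observe();p=np.array(s["position"])[:2]*1000-[565.5,17.2];y=s["tool_rot"][2]-np.pi/2
print(p@[np.cos(y),np.sin(y)],p@[-np.sin(y),np.cos(y)])
save(bot.grab_frame("side"),"s2.png",(240,140,360,230),5)
E
```

```text
clock: 14.65
position: [0.606, 0.1118, 0.1698]
tool_rot: [-3.14, -0.001, 2.249]
force: [0.1, 1.2, 0.8]
clock: 15.05
position: [0.6209, 0.0936, 0.171]
tool_rot: [3.141, 0.001, 2.25]
force: [0.2, 0.7, 0.5]
91.05206743146607 24.637493453768165
```

View pics/s2.png

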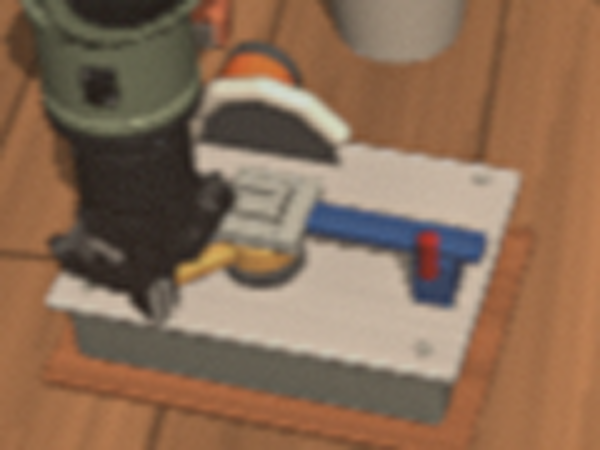

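The side crop shows the fingers at (150,290), next to the lever's tip at (190,265) on its counter-clockwise side. The spanner lies seated against the pin's side at (430,250). I start the sweep.

```bash
python3 -m jog '[[[-5.5,1,0,0,0,0.06,0],[-5.5,1,0,0,0,0.06,0],[-5.5,1,0,0,0,0.06,0],[-5.5,1,0,0,0,0.06,0],[-5.5,1,0,0,0,0.06,0]]]'|sed -n 1,4p
python3 -m jog '[[[-5.5,1,0,0,0,0.06,0],[-5.5,1,0,0,0,0.06,0],[-5.5,1,0,0,0,0.06,0],[-5.5,1,0,0,0,0.06,0],[-5.5,1,0,0,0,0.06,0]]]'|sed -n 1,4p
cat > r.py <<'E'
from h import *
s=bot.observe();p=np.array(s["position"])[:2]*1000-[565.5,17.2];y=s["tool_rot"][2]-np.pi/2
e=np.array([np.cos(y),np.sin(y)]);n=np.array([-e[1],e[0]]);F=np.array(s["force"][:2])
print("r,t",p@e,p@n,"Fr,Ft",F@e,F@n,"Fz",s["force"][2],"th",np.degrees(y),"q",np.round(s["qpos"],2))
E
python3 r.py
```

```text
clock: 15.6
position: [0.6391, 0.0751, 0.1709]
tool_rot: [3.14, -0.001, 1.95]
force: [0.6, 2.8, 0.8]
clock: 16.1
position: [0.6512, 0.0498, 0.171]
tool_rot: [3.14, -0.001, 1.65]
force: [1.8, 2.9, 0.1]
r,t 87.9874950680648 25.73073409507692 Fr,Ft 2.0365976973076214 2.772094041095963 Fz 0.051136154217722996 th 4.544067360650344 q [ 0.15  0.76 -0.51  1.6   0.44  0.89 -0.44]
```

```bash
python3 -m jog '[[[-5.5,1.8,0,0,0,0.06,0],[-5.5,1.8,0,0,0,0.06,0],[-5.5,1.8,0,0,0,0.06,0],[-5.5,1.8,0,0,0,0.06,0],[-5.5,1.8,0,0,0,0.06,0]]]'|sed -n 1,4p
python3 -m jog '[[[-5.5,1.5,0,0,0,0.06,0],[-5.5,1.5,0,0,0,0.06,0],[-5.5,1.5,0,0,0,0.06,0],[-5.5,1.5,0,0,0,0.06,0]]]'|sed -n 1,4p
python3 r.py
```

```text
clock: 16.6
position: [0.6585, 0.0219, 0.1706]
tool_rot: [-3.141, -0.001, 1.35]
force: [-1.8, 3.4, -0.5]
clock: 17.0
position: [0.6576, -0.0008, 0.1706]
tool_rot: [-3.141, -0.001, 1.11]
force: [0.3, 2.9, -1.0]
r,t 90.450922658121 24.852041477177316 Fr,Ft -1.0068327148324967 2.722595749181285 Fz -1.0377783082976886 th -26.402010244130327 q [ 0.15  0.75 -0.37  1.6   0.33  0.86 -0.81]
```

```bash
python3 -m jog '[[[-2.7,0.8,0,0,0,0.03,0],[-2.7,0.8,0,0,0,0.03,0],[-2.7,0.8,0,0,0,0.03,0],[-2.7,0.8,0,0,0,0.03,0],[-2.7,0.8,0,0,0,0.03,0]]]'|sed -n 1,4p
python3 r.py
python3 -m jog '[[[-1.8,0.5,0,0,0,0.02,0],[-1.8,0.5,0,0,0,0.02,0],[-1.8,0.5,0,0,0,0.02,0]]]'|sed -n 1,4p
python3 r.py
```

```text
clock: 17.5
position: [0.6545, -0.0154, 0.1705]
tool_rot: [-3.142, -0.0, 0.96]
force: [0.4, 3.2, -0.1]
r,t 91.61183101779238 24.417987603841375 Fr,Ft -1.4521609783082872 2.8297563927644465 Fz -0.1495829719842215 th -35.01301421388746 q [ 0.15  0.74 -0.34  1.61  0.3   0.85 -0.92]
clock: 17.8
position: [0.6526, -0.0206, 0.1705]
tool_rot: [-3.142, -0.0, 0.9]
force: [-0.2, 3.0, -0.6]
r,t 91.7250374782646 24.477303209045527 Fr,Ft -1.973339641056536 2.2433982971133584 Fz -0.6263552073343956 th -38.414351130194106 q [ 0.15  0.73 -0.32  1.61  0.29  0.84 -0.96]
```

```bash
for i in 1; do python3 -m jog '[[[-0.8,0.2,0,0,0,0.01,0],[-0.8,0.2,0,0,0,0.01,0]]]'|sed -n 1,4p; python3 r.py; done
```

```text
clock: 18.0
position: [0.6519, -0.0221, 0.1705]
tool_rot: [3.142, -0.0, 0.881]
force: [-0.3, 3.4, -1.0]
r,t 91.68442588504244 24.69798602192918 Fr,Ft -2.3705541777225 2.4750031689338545 Fz -0.9680061044139775 th -39.51746132161655 q [ 0.15  0.73 -0.32  1.61  0.28  0.84 -0.97]
```

```bash
python3 -m jog '[[[-0.7,0.2,0,0,0,0.008,0],[-0.7,0.2,0,0,0,0.008,0]]]'|sed -n 1,4p; python3 r.py
```

```text
clock: 18.2
position: [0.6514, -0.0234, 0.1705]
tool_rot: [3.142, -0.0, 0.865]
force: [0.8, 3.7, -0.6]
r,t 91.68534403951008 24.756925597169396 Fr,Ft -1.8125960738140217 3.3593039208536233 Fz -0.5883931361118204 th -40.42352077633954 q [ 0.15  0.73 -0.31  1.62  0.28  0.84 -0.98]
```

```bash
python3 -m jog '[[[-0.7,0.2,0,0,0,0.008,0],[-0.7,0.2,0,0,0,0.008,0]]]'|sed -n 1,4p; python3 r.py
```

```text
clock: 18.4
position: [0.6507, -0.0248, 0.1705]
tool_rot: [-3.142, -0.0, 0.849]
force: [0.5, 2.7, -0.9]
r,t 91.68760576343195 24.789864233660577 Fr,Ft -1.4224274435346052 2.3031640798390303 Fz -0.8739714206181144 th -41.34860893029774 q [ 0.15  0.73 -0.31  1.62  0.28  0.84 -1.  ]
```

```bash
python3 -m jog '[[[-0.9,0.2,0,0,0,0.01,0],[-0.9,0.2,0,0,0,0.01,0]]]'|sed -n 1,2p; python3 r.py
```

```text
clock: 18.6
position: [0.6498, -0.0264, 0.1705]
r,t 91.62932191533483 24.816027021245823 Fr,Ft -0.9240259785013507 2.061326702863034 Fz -1.066034130316933 th -42.50584111771797 q [ 0.15  0.73 -0.3   1.62  0.27  0.84 -1.01]
```

```bash
python3 -m jog '[[[-0.9,0.2,0,0,0,0.01,0],[-0.9,0.2,0,0,0,0.01,0]]]'|sed -n 1,2p; python3 r.py
```

```text
clock: 18.8
position: [0.6489, -0.0281, 0.1706]
r,t 91.59683433251115 24.84253166999675 Fr,Ft -0.39930722659964557 2.5219651501574023 Fz -0.5125895527656464 th -43.654935220081335 q [ 0.14  0.73 -0.3   1.62  0.27  0.83 -1.02]
```

```bash
python3 -m jog '[[[-0.8,0.2,0,0,0,0.009,0],[-0.7,0.2,0,0,0,0.008,0]]]'|sed -n 1,2p; python3 r.py
```

```text
clock: 19.0
position: [0.6482, -0.0294, 0.1705]
r,t 91.55344312943163 24.89496302117175 Fr,Ft -0.599106085374591 2.103738109672642 Fz -0.6463280521518908 th -44.620980024194104 q [ 0.14  0.73 -0.29  1.62  0.26  0.83 -1.04]
```

```bash
python3 -m jog '[[[-0.8,0.2,0,0,0,0.009,0],[-0.7,0.2,0,0,0,0.008,0]]]'|sed -n 1,2p; python3 r.py
```

```text
clock: 19.2
position: [0.6474, -0.0307, 0.1705]
r,t 91.50499972740612 24.955987257026052 Fr,Ft -0.4174053364377385 3.0670283202691544 Fz -0.4809303034323922 th -45.59248142389038 q [ 0.14  0.72 -0.29  1.63  0.26  0.83 -1.05]
```

```bash
python3 -m jog '[[[-0.7,0.2,0,0,0,0.008,0],[-0.7,0.2,0,0,0,0.008,0]]]'|sed -n 1,2p; python3 r.py
```

```text
clock: 19.4
position: [0.6467, -0.032, 0.1705]
r,t 91.52549164450434 25.047141420202543 Fr,Ft 0.14841370331725437 2.5320150975439306 Fz -0.18874333782521663 th -46.51229962508846 q [ 0.14  0.72 -0.29  1.63  0.26  0.83 -1.06]
```

Before pushing further, I check that the spanner is holding and see where the lever stands.

```bash
python3 - <<'E'
from h import *
t=bot.grab_frame("top"); b=bot.grab_frame("side"); s=bot.observe(); w=wristcam(bot.grab_frame("wrist"),s)
im=[cv2.resize(g["img"][y0:y1,x0:x1],(400,300),interpolation=cv2.INTER_CUBIC) for g,(x0,y0,x1,y1) in ((t,(300,135,420,225)),(b,(240,140,360,230)))]
im2=cv2.resize(w["img"],(400,250))
cv2.imwrite("pics/chk.png",np.vstack([np.hstack(im),np.hstack([im2,im2*0])])[:,:,::-1])
for n,g in (("t",t),("s",b)):
  for q in ["lever","spanner","spanner_jaw"]: print(n,q,[(np.round(d["xyz"],4).tolist(),round(d["conf"],2)) for d in bot.spot_point(q,g)[:4]])
E
```

```text
t lever [([0.6202, -0.0279, 0.1073], 0.54)]
t spanner [([0.4951, 0.0263, 0.1315], 0.64), ([0.2194, 0.3796, 0.0088], 0.62), ([0.4321, 0.5441, 0.0098], 0.55)]
t spanner_jaw [([0.491, 0.5792, 0.0084], 0.85), ([0.5684, 0.0205, 0.1263], 0.8), ([0.2231, 0.2756, 0.0093], 0.7)]
s lever [([0.6162, -0.0339, 0.1061], 0.61)]
s spanner [([0.4307, 0.5427, 0.0063], 0.74), ([0.4964, 0.0301, 0.1312], 0.6)]
s spanner_jaw [([0.2288, 0.2776, 0.0132], 0.91), ([0.567, 0.0198, 0.128], 0.87), ([0.4872, 0.5811, 0.0127], 0.78)]
```

View pics/chk.png

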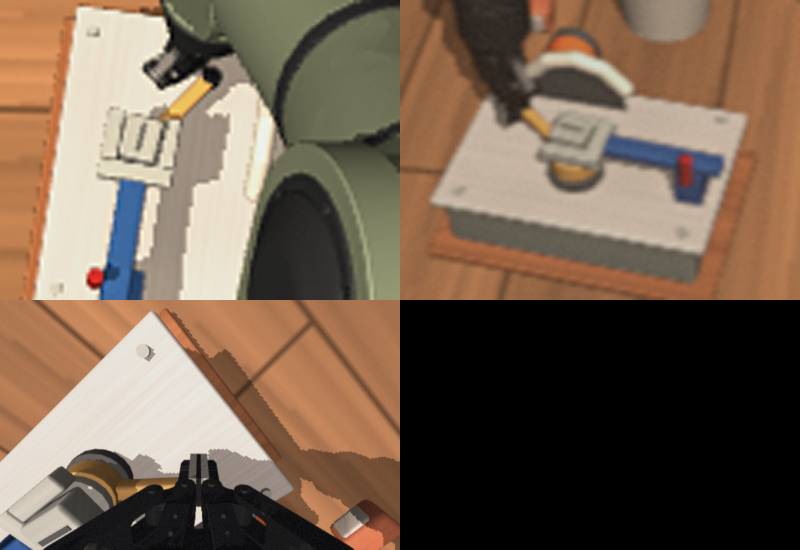

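The check picture shows the spanner still seated with its handle at the red pin, and the lever pointing to about -40° to -45° with the fingers behind its tip. It is close to jamming, so I continue in small steps.

```bash
python3 -m jog '[[[-0.7,0.2,0,0,0,0.008,0],[-0.7,0.2,0,0,0,0.008,0]]]'|sed -n 1,2p; python3 r.py
```

```text
clock: 20.05
position: [0.646, -0.0331, 0.1705]
r,t 91.46166532369284 25.255055324271986 Fr,Ft 0.022265073206721997 2.5257681906517235 Fz -0.7312188169856111 th -47.41941009786802 q [ 0.14  0.72 -0.28  1.63  0.25  0.82 -1.07]
```

```bash
python3 -m jog '[[[-0.7,0.2,0,0,0,0.008,0],[-0.7,0.2,0,0,0,0.008,0]]]'|sed -n 1,2p; python3 r.py
```

```text
clock: 20.25
position: [0.6451, -0.0344, 0.1705]
r,t 91.44584602608215 25.222774212715283 Fr,Ft -0.4059932183467167 2.3090652187075618 Fz -0.2158832629128577 th -48.33953975101404 q [ 0.14  0.72 -0.28  1.63  0.25  0.82 -1.08]
```

```bash
python3 -m jog '[[[-0.7,0.2,0,0,0,0.008,0],[-0.7,0.2,0,0,0,0.008,0]]]'|sed -n 1,2p; python3 r.py
```

```text
clock: 20.45
position: [0.6443, -0.0356, 0.1705]
r,t 91.46390751823907 25.235978398732797 Fr,Ft 0.08231043917732743 2.9260258498744345 Fz -0.3538579131805848 th -49.258686843014424 q [ 0.14  0.72 -0.27  1.64  0.25  0.82 -1.1 ]
```

```bash
python3 -m jog '[[[-0.7,0.2,0,0,0,0.008,0],[-0.7,0.2,0,0,0,0.008,0]]]'|sed -n 1,2p; python3 r.py
```

```text
clock: 20.65
position: [0.6435, -0.0368, 0.1705]
r,t 91.45854829214275 25.309610380058764 Fr,Ft -0.6016773815978183 3.2261841757094505 Fz 0.2888034186861624 th -50.174841570734266 q [ 0.14  0.72 -0.27  1.64  0.24  0.82 -1.11]
```

```bash
python3 -m jog '[[[-0.7,0.2,0,0,0,0.008,0],[-0.7,0.2,0,0,0,0.008,0]]]'|sed -n 1,2p; python3 r.py
```

```text
clock: 20.85
position: [0.6427, -0.038, 0.1705]
r,t 91.47489173077685 25.3720809530628 Fr,Ft -0.6936998310200262 3.2543697769377173 Fz 0.2279540508393883 th -51.09114718356695 q [ 0.14  0.72 -0.27  1.64  0.24  0.82 -1.12]
```

```bash
python3 -m jog '[[[-0.7,0.2,0,0,0,0.008,0],[-0.7,0.2,0,0,0,0.008,0]]]'|sed -n 1,2p; python3 r.py
```

```text
clock: 21.05
position: [0.6421, -0.0389, 0.1706]
r,t 91.36770464433005 25.778081447926397 Fr,Ft -1.0955068011610472 7.0598559191265 Fz -1.5327819163219343 th -51.993318699387956 q [ 0.14  0.71 -0.26  1.64  0.23  0.82 -1.13]
```

Force is rising, so the nut is jamming. I nip it up now.

```bash
python3 -m jog '[[[-0.4,0,0,0,0,0,0],[0,0,0,0,0,0,0]]]'|sed -n 1,2p; python3 r.py
```

```text
clock: 21.25
position: [0.6419, -0.039, 0.1706]
r,t 91.3789477398585 25.535244861248344 Fr,Ft 0.027868409243500442 6.014860823697503 Fz -1.2153253593580966 th -51.972128827938604 q [ 0.14  0.71 -0.26  1.64  0.23  0.81 -1.13]
```

```bash
python3 -m jog '[[[-0.4,0,0,0,0,0,0],[0,0,0,0,0,0,0]]]'|sed -n 1,2p; python3 r.py
```

```text
clock: 21.45
position: [0.6417, -0.0391, 0.1706]
r,t 91.34379102505628 25.333007698328824 Fr,Ft 0.19746733607931166 7.900660206832578 Fz -2.2007439275677814 th -51.96307884211584 q [ 0.14  0.71 -0.26  1.64  0.23  0.81 -1.13]
```

```bash
python3 -m jog '[[[-0.8,0,0,0,0,0,0],[0,0,0,0,0,0,0]]]'|sed -n 1,2p; python3 r.py
```

```text
clock: 21.65
position: [0.6414, -0.0395, 0.1707]
r,t 91.3790469963195 24.82102643086251 Fr,Ft 0.6271116861771852 9.558210007914218 Fz -4.277187998207801 th -51.95613053183975 q [ 0.14  0.71 -0.26  1.65  0.23  0.81 -1.13]
```

```bash
python3 -m jog '[[[-0.5,0,0,0,0,0,0],[0,0,0,0,0,0,0]]]'|sed -n 1,2p; python3 r.py
```

```text
clock: 21.85
position: [0.6411, -0.0396, 0.1707]
r,t 91.38118755607331 24.53534272741576 Fr,Ft 0.8877642095594617 11.36139482668066 Fz -4.391025796104823 th -51.94880014369852 q [ 0.14  0.71 -0.26  1.65  0.23  0.81 -1.13]
```

```bash
python3 -m jog '[[[-0.8,0,0,0,0,0,0],[-0.4,0,0,0,0,0,0],[0,0,0,0,0,0,0]]]'|sed -n 1,2p; python3 r.py
```

```text
clock: 22.15
position: [0.6407, -0.04, 0.1708]
r,t 91.39365447014136 23.909888220399278 Fr,Ft 1.7264322360550484 13.895013566670833 Fz -7.005752320769453 th -51.933374248518746 q [ 0.14  0.71 -0.26  1.65  0.23  0.81 -1.13]
```

```bash
python3 -m jog '[[[-0.6,0,0,0,0,0,0],[0,0,0,0,0,0,0]]]'|sed -n 1,2p; python3 r.py
```

```text
clock: 22.35
position: [0.6404, -0.0402, 0.1708]
r,t 91.3724531697387 23.575768397397137 Fr,Ft 1.804544430393959 16.308013836488094 Fz -8.200331649766254 th -51.92618707592399 q [ 0.14  0.71 -0.26  1.65  0.23  0.81 -1.13]
```

```bash
python3 -m jog '[[[-0.8,0,0,0,0,0,0],[-0.2,0,0,0,0,0,0],[0,0,0,0,0,0,0]]]'|sed -n 1,2p; python3 r.py
```

```text
clock: 22.65
position: [0.64, -0.0405, 0.1709]
r,t 91.38492761530112 23.034313725637443 Fr,Ft 2.811403705240683 19.552954349685287 Fz -9.81554762893443 th -51.910657825369405 q [ 0.14  0.71 -0.26  1.65  0.23  0.81 -1.13]
```

```bash
python3 -m jog '[[[-0.5,0,0,0,0,0,0],[0,0,0,0,0,0,0],[0,0,0,0,0,0,0]]]'|sed -n 1,2p; python3 r.py
```

```text
clock: 22.95
position: [0.6399, -0.0406, 0.1709]
r,t 91.3684741159688 22.84959658544919 Fr,Ft 2.8991833985682445 21.780664547225538 Fz -10.894227766474055 th -51.904273814646835 q [ 0.15  0.71 -0.26  1.65  0.23  0.81 -1.13]
```

It is nipped up at about 21 N. I back off, lift clear and check.

```bash
python3 -m jog '[[[3,0,0,0,0,0,0],[6,0,0,0,0,0,0],[8,0,0,0,0,0,0],[0,0,-15,0,0,0,0],[0,0,-40,0,0,0,0]]]'|sed -n 1,4p
python3 -m jog '[[[0,0,-40,0,0,0,0],[0,30,-20,0,0,0,0],[20,40,0,0,0,0,0],[20,40,0,0,0,0,0],[0,0,0,0,0,0,0]]]'|sed -n 1,4p
python3 -m jog '[[[0,0,0,0,0,0,0],[0,0,0,0,0,0,0]]]'|sed -n 1,4p
python3 - <<'E'
from h import *
t=bot.grab_frame("top"); b=bot.grab_frame("side")
im=[cv2.resize(g["img"][y0:y1,x0:x1],(400,300),interpolation=cv2.INTER_CUBIC) for g,(x0,y0,x1,y1) in ((t,(300,135,420,225)),(b,(240,140,360,230)))]
cv2.imwrite("pics/fin.png",np.hstack(im)[:,:,::-1])
for n,g in (("t",t),("s",b)):
  for q in ["lever","spanner","spanner_jaw","pail","stone","jar"]: print(n,q,[(np.round(d["xyz"],4).tolist(),round(d["conf"],2)) for d in bot.spot_point(q,g)[:4]])
E
```

```text
clock: 23.45
position: [0.6497, -0.0321, 0.2239]
tool_rot: [-3.138, 0.004, 0.664]
force: [0.6, -0.2, 0.3]
clock: 23.95
position: [0.7529, -0.0975, 0.2852]
tool_rot: [3.14, 0.0, 0.66]
force: [0.3, 0.3, -0.4]
clock: 24.15
position: [0.7497, -0.0936, 0.2862]
tool_rot: [-3.141, 0.0, 0.664]
force: [0.0, -0.7, 0.1]
t lever [([0.6166, -0.0349, 0.1096], 0.66)]
t spanner [([0.4944, 0.0258, 0.1305], 0.75), ([0.432, 0.544, 0.0082], 0.71), ([0.2178, 0.3747, 0.0127], 0.58), ([0.4869, 0.3497, 0.0008], 0.19)]
t spanner_jaw [([0.5659, 0.0192, 0.127], 0.98), ([0.2216, 0.2739, 0.0094], 0.94), ([0.492, 0.5807, 0.0086], 0.78)]
t pail [([0.6157, -0.0356, 0.1049], 0.73)]
t stone []
t jar [([0.7156, 0.3047, 0.0032], 0.74), ([0.5633, 0.0209, 0.1314], 0.74)]
s lever [([0.6124, -0.0341, 0.1074], 0.47)]
s spanner [([0.4326, 0.5431, 0.0081], 0.97), ([0.2152, 0.3788, 0.0075], 0.94), ([0.4988, 0.0248, 0.1298], 0.58)]
s spanner_jaw [([0.5638, 0.0211, 0.128], 0.87), ([0.4886, 0.5793, 0.0113], 0.79), ([0.2238, 0.2768, 0.0143], 0.67)]
s pail [([0.5223, -0.3541, -0.0012], 0.94)]
s stone [([0.6979, -0.3211, 0.0006], 0.51), ([0.4901, 0.3542, 0.006], 0.43)]
s jar [([0.7214, 0.3053, 0.0028], 0.96), ([0.4869, 0.3529, 0.005], 0.55)]
```

View pics/fin.png

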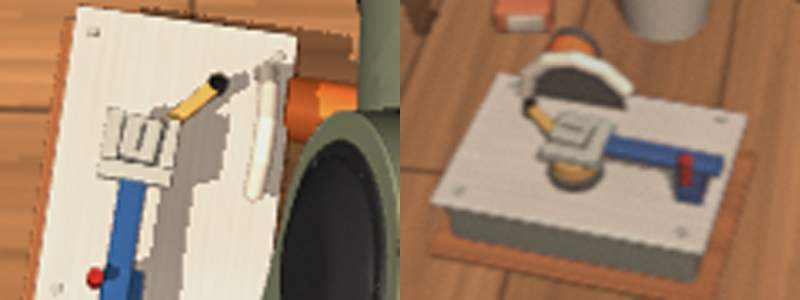

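The final picture shows the spanner seated with its handle at the red pin (95,278). The lever is jammed at about -45°, which matches a jammed nut plus the spanner's play. The bystanders have not moved.

```bash
python3 -c "
from workcell import bot
print(bot.job_done())"
```

```text
the job is handed in; nothing more can be done
None
```

The job is handed in at about 24 s of robot time: the spanner was left seated and braced beside the red pin, the locknut was swung until it jammed and nipped up at about 22 N, and the pail, stone and jar did not move; no verdict was returned.

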